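Index the specimen carousel and load the blue cassette

ROBOT

A 7-joint arm with a two-finger parallel gripper is mounted at the origin on the work surface. World frame = base frame: x ahead of the robot, y to its left, z up, the work surface at z = 0. Lengths are in m, angles in rad, forces in N, time in s.
With the tool pointing down it reaches from about 0.425 to 0.95 m from the base axis. Payload 16.7 kg.
Tool frame: the origin (TCP) lies at the very end of the fingers, on their centre line; the grasp point (between the pads) lies 19 mm behind it; z points along the fingers, y is the direction in which the jaws open and shut (so a half turn about z gives the same grasp; the last joint's range is limited). The gripper opens to 94 mm and grips with 3 to 60 N. Pads are 16 mm wide; open, the fingers measure 119 mm over their backs; the gripper's body (75 mm by 177 mm) begins 78 mm behind the grasp point.
Start: joints at [-1.371, 0.426, 0.074, 1.606, -0.034, 1.111, -0.067], TCP at [0.231, 0.634, 0.205] pointing down, gripper open.
Joint ranges: [-2.85, 2.85], [-0.5, 2.14], [-1.23, 1.37], [0.21, 2.46], [-1.02, 4.16], [0.16, 2.05], [-2.73, 2.73]. Speed limits (rad/s): [1.89, 1.89, 2.39, 2.39, 3.01, 3.01, 3.01].

INTERFACE

Orientations are given as a unit quaternion [w, x, y, z].
In Python, from workcell import robot gives the robot as it stands.
- The arm moves only by the tool drive_tool, never from a script. Its argument "rows" is a list of rows, each a list of 4 numbers: the shift along the tool's x, y, z in m, then the turn about the tool's z in rad. In form: [[x, y, z, turn], ...]. A call has 1 to 20 rows; each row shifts and turns the pose as measured when the row begins, along the tool's axes as they then stand; what a row does not reach is not made up. A row lasts 1/8 s, in which the tool goes at most 62.5 mm and 10.7 degrees, less where a joint would pass 70% of its speed; a pose out of reach is approached as far as the arm can. A call with a gripper value outside its range is refused whole. "claw" is the closure, from 0 (fully open) to 1 (shut), set as the call begins (left out, the last holds). The fingers move at their own pace and stop on an object; "force" is the grip in N (left out, the last holds). Time passes only in rows, so rows that do not move let the fingers close. It gives the time, the measured TCP pose, the force and the opening at its end, in the units of the state.
- robot.state(): the state, without advancing time (a new reading comes with each control period).
- robot.camera(name): name is "scene" or "top" or "wrist"; returns (picture, depth): 480x640x3 uint8, red, green, blue; 480x640 float32, m along the optical axis (not along the pixel's ray), 0 where there is no reading.
- robot.camera_info(name): a dict with "fx", "fy", "cx", "cy" (pixels), "world_from_camera" (4x4, takes a point from camera to world coordinates); the wrist camera has in their place "tool_from_camera" (4x4, takes a point from camera to tool coordinates, whose origin is the TCP and whose axes are the flange's). Camera axes: x right, y down, z forward; pixel columns grow to the right and rows downward; lengths in m; the calibration is good to about 2 mm. The wrist camera is an equidistant fisheye: a pixel r from the principal point sees the ray r / f radians off the axis. A picture is of the moment at which its call begins: read the wrist's pose just before it. camera_info takes no time and is no camera call.
- robot.job_done(): hands the job in, once; it reports no verdict.
Trained networks look in the newest picture that a camera, given by its name, has taken for a name from the list of things; names that differ only in an ending like _2 or _b are one class to them, and where a whole thing is asked for, a point or a joint stands for the part that bears it (a point fixed in the world has none). Each returns a list of dicts, best first, with "score" (0 to 1); they miss things now and then, are a little off and sometimes report something else, mostly with a low value. They report only what shows in the picture. A call takes as long as a camera call.
- robot.find_in(camera, thing): "location" ([x, y, z] in m, in world coordinates, good to about 4 mm: the middle of the surface that is visible of it).
The state is a dict: "time": time; "joints": joint angles; "qvel": joint speeds; "joint_efforts": joint torques, N m; "tool_pos": TCP position; "eef_rot": TCP orientation; "contact_force": force on the tool from outside, world axes, zero at the start; "wrist_torque": the same for the moment, N m; "width": finger opening in m.
Only numpy, scipy, OpenCV 4.12 (cv2) and the standard library are available. Lean on these libraries where they do the work, as an engineer would, in place of code of your own. Each camera call takes 0.05 s, during which the arm holds its last target.

TASK

Turn the specimen carousel by the bar on its top until its blue bay faces the yellow-posted loading gate, and let go of the bar. Then slide the blue-handled cassette nose first through the gate into that bay, past the spring clips, until it is fully home against the bay's stop, without ramming it, and let go. Leave the red-handled cassette, the brass weight and the jar alone.

Things in the scene. Friction and masses are not known exactly. Their poses are not given: they have to be found in the camera images.
- station: Fixed station: grey round base, radius 126 mm, 12 mm high, with a guard ring (inner radius 117, outer 122, top at height 50 mm). Origin on the table on the carousel's axis, z up. On its -x side is the gate: a gap between two yellow posts. Outside it lies a level steel shelf 96 mm wide, 118 to 193 mm from the axis, top at height 18 mm like the bay floors. Cassettes go in along +x, towards the axis.
- gate (a point): Middle of the loading gate, 112 mm from the axis on the station's -x side, at height 18 mm (bay floor); axes as the station's. The yellow posts are 12 mm thick, 50 mm high, 115 mm out from the axis, with a clear gap of 73 mm between them.
- carousel (a joint): Carousel angle (rad) relative to the station, counter-clockwise from above; 0 or any whole turn = blue bay faces the gate. Turns endlessly, no detents, stays where left, takes about 0.12 N m. Radius 112 mm; white roof at height 57 to 62 mm with a blue, yellow, red and green patch, one above each of the four equal bays.
- turn_bar (a point): Centre of the black bar on top of the carousel, on its axis, height 92 mm. Bar 80 mm long, 16 wide, 36 high (height 74 to 110 mm; roof below at 62 mm). The point turns with the carousel: the bar lies along its x axis, its blue-tipped end (-x) points to the blue bay.
- blue_mouth (a point): Middle of the blue bay's mouth, at the rim 112 mm from the axis, on the bay floor (height 18 mm). Turns with the carousel; +x points inwards to the axis. The bay is a radial channel 50 mm wide and 39 mm high, roofed, from the rim in to its stop.
- blue_stop (a point): Foot of the hard stop at the blue bay's inner end, 36 mm from the axis, height 18 mm; +x points inwards. On the way in, two sprung rollers (radius 7 mm, centred 93.5 mm from the axis, one in each side wall, 34 mm apart) give way sideways: about 10 N to push the cassette's head past them, hardly any drag after; at home they close behind the head and hold it.
- handle (a point): Centre of the blue cassette's blue handle block, 44 mm long (x), 26 wide (y), 44 high; 22 mm above its underside. x points to the nose, z up. Ahead of it: neck 24 mm wide, then aluminium head 50 x 44 x 30 mm with a black specimen dish and rounded nose corners. Whole cassette 133 mm, 0.2 to 0.4 kg. Starts flat on the table. When home, the handle is outside the gate, its centre 147 mm from the axis.
- nose (a point): Middle of the front edge of the blue cassette at its underside: 111 mm ahead of (+x) and 22 mm below the handle's centre. Axes as for the handle.
- spare_mid (a point): Bystander: a second cassette like the first (133 x 44 x 44 mm) but with a red handle; middle of it, 15 mm above its underside.
- weight_mid (a point): Bystander: brass weight with a knob, 56 mm across, 78 mm high; its centre, 39 mm up.
- jar_mid (a point): Bystander: amber glass jar, 60 mm across, 85 mm high; its centre, 42 mm up.
- cassette: The same blue-handled cassette: this origin lies on its underside on the centre line, 39.5 mm ahead of the handle's centre; axes as for the handle.

How it is judged:
On the way, in this order (a step that is already met when the one before it is completed fails the run):
1. the blue bay faces the loading gate, the carousel is still and the fingers are off it (horizontal distance between blue_mouth and gate below 0.008 m and velocity of joint carousel between -0.05 and 0.05 rad/s and contact force between the fingers and station below 0.3 N), for 0.2 s.
2. the blue cassette is home in the blue bay, nose at the stop (x of nose in the frame of blue_stop between -0.004 and 0.003 m and y of nose in the frame of blue_stop between -0.006 and 0.006 m and z of nose in the frame of blue_stop between -0.004 and 0.004 m and angle between the x axis of handle and the x axis of blue_stop, either way round below 0.08 rad and angle between handle's own z axis and vertical below 0.06 rad), for 0.2 s.
At the end, for the whole second after the job is handed in: Blue bay's mouth within 8 mm of the gate's middle, carousel still; blue cassette at rest on that bay's floor, level (0.06 rad, height 4 mm), in line with the bay (0.08 rad), nose within 4 mm of the stop and 6 mm of the bay's centre line (all of step 2 and horizontal distance between blue_mouth and gate below 0.008 m and velocity of joint carousel between -0.05 and 0.05 rad/s and linear speed of cassette below 0.02 m/s); the robot touches nothing.
It fails at once if the cassette is rammed: pressed on the station or its carousel with more than 35 N (contact force between cassette and station above 35 N).
It fails at once if bystander disturbed: spare_mid moved more than 30 mm (distance of spare_mid from where it was at the start of the episode above 0.03 m).
It fails at once if bystander disturbed: weight_mid moved more than 30 mm (distance of weight_mid from where it was at the start of the episode above 0.03 m).
It fails at once if bystander disturbed: jar_mid moved more than 30 mm (distance of jar_mid from where it was at the start of the episode above 0.03 m).
It also fails if it takes over 72 s, if anything falls off the work surface, if the arm or the gripper's body presses on something with over 40 N, if the wrist force passes 120 N, or if a joint passes its speed limit or range.

## Working session

There is one attempt and no reset: what is moved stays moved. The work goes in short steps, Python scripts to look and compute and a tool call to move; the robot and the scene stay as the last step left them, time stands still between calls to the robot, and variables do not carry over. Pictures are saved under pics/ and viewed, and the job is handed in when it is done.

Besides the shell and the picture viewer there is one more tool, called after ">>>" as name([rows], argument=value, ...), one row to a line, values as JSON. drive_tool: Moves the arm, as the interface text tells. Its arguments: {"type":"object","properties":{"rows":{"type":"array","items":{"type":"array","items":{"type":"number"}}},"claw":{"type":"number"},"force":{"type":"number"}},"required":["rows"]}

```bash
mkdir -p pics; ls; cat > h.py <<'E'
from workcell import robot
import numpy as np, cv2
from scipy.spatial.transform import Rotation as R
def snap(cam,name):
    s=robot.state(); p,d=robot.camera(cam)
    cv2.imwrite(f'pics/{name}.png',p[:,:,::-1]); np.savez(f'pics/{name}.npz',p=p,d=d,tp=s['tool_pos'],q=s['eef_rot'])
    return p,d,s
def world(cam,d):
    i=robot.camera_info(cam); v,u=np.mgrid[0:480,0:640]
    P=np.stack([(u-i['cx'])/i['fx']*d,(v-i['cy'])/i['fy']*d,d],-1)
    T=np.array(i['world_from_camera']); return P@T[:3,:3].T+T[:3,3]
E
python3 - <<'E'
from h import *
p,d,s=snap('top','top1'); snap('scene','sc1')
print(s['time'],s['tool_pos'],s['eef_rot'],s['width'],s['contact_force'])
for c in ('top','scene'):
    print(robot.camera_info(c))
E
```

```text
pics
0.0 [0.23121384 0.63369691 0.20478074] [-5.32376094e-05  1.74025666e-01  9.84740913e-01 -6.31536047e-04] 0.09395403693263846 [ 0.01583197 -0.92940216  0.12470132]
{'fx': 513.4797910984378, 'fy': 513.4797910984378, 'cx': 307.63554464387516, 'cy': 241.62741525974351, 'world_from_camera': array([[-2.58343789e-02, -9.95310054e-01,  9.32227537e-02,
         4.15815759e-01],
       [-9.99665190e-01,  2.58567545e-02, -9.68020317e-04,
         4.90801011e-03],
       [-1.44695751e-03, -9.32165500e-02, -9.95644807e-01,
         1.16587869e+00],
       [ 0.00000000e+00,  0.00000000e+00,  0.00000000e+00,
         1.00000000e+00]])}
{'fx': 519.4699941308432, 'fy': 519.4699941308432, 'cx': 320.8285983824562, 'cy': 251.0754135218143, 'world_from_camera': array([[ 0.04268149,  0.61262812, -0.78921801,  1.46250915],
       [ 0.99883065, -0.00821138,  0.04764344, -0.0613655 ],
       [ 0.02270714, -0.79032864, -0.61226222,  0.80650268],
       [ 0.        ,  0.        ,  0.        ,  1.        ]])}
```

View pics/top1.png

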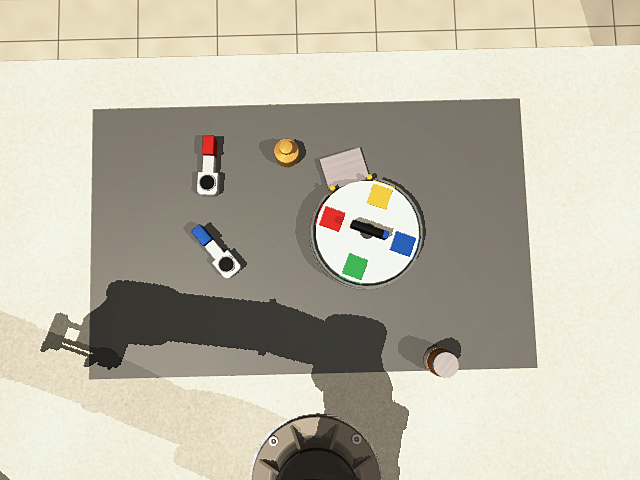

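View pics/sc1.png

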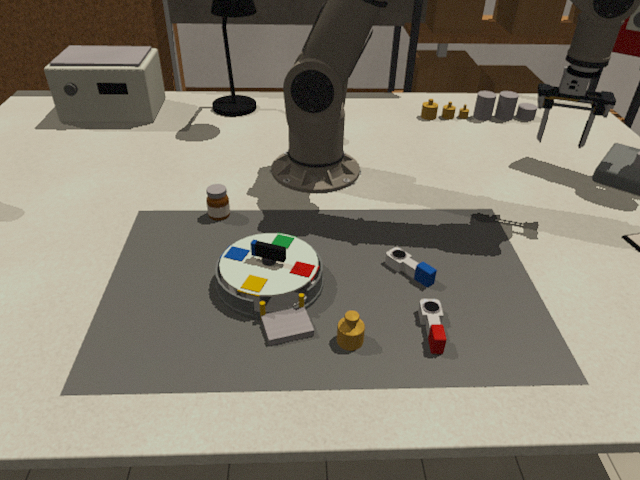

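The top view shows the carousel at about (368,230), the shelf at (345,167) with posts at (333,187) and (370,177), and the blue patch at (402,243). The blue cassette lies at (217,250), with its nose at lower right. Next I'll measure these.

```bash
cat > m1.py <<'E'
from h import *
z=np.load('pics/top1.npz');p,d=z['p'],z['d'];W=world('top',d)
zz=W[...,2]; X=W[...,:2]
def reg(m,n):
    c,l,st,ce=cv2.connectedComponentsWithStats(m.astype(np.uint8))
    for i in np.argsort(-st[1:,4])[:n]+1:
        q=W[l==i]; print('  ',ce[i].round(1),st[i,4],np.median(q,0).round(4),q.mean(0).round(4))
h=cv2.cvtColor(p,cv2.COLOR_RGB2HSV);H,S,V=h[...,0].astype(int),h[...,1],h[...,2]
work=(np.arange(480)[:,None]<390)&(np.arange(480)[:,None]>100)&(np.arange(640)>90)&(np.arange(640)<530)
for n,a,b in (('blue',100,125),('yel',20,32),('green',45,80)):
    print(n);reg(work&(H>=a)&(H<=b)&(S>120)&(V>90),5)
print('red');reg(work&((H<6)|(H>174))&(S>150)&(V>90),3)
# roof circle fit
m=work&(abs(zz-.062)<.006)&(np.hypot(np.arange(640)-368,np.arange(480)[:,None]-230)<70)
q=W[m]; 
(c,r)=cv2.minEnclosingCircle(X[m].astype(np.float32)); print('roof',c,r,np.median(q[:,2]))
m=work&(abs(zz-.018)<.006)&(np.hypot(np.arange(640)-345,np.arange(480)[:,None]-165)<45)&(np.arange(480)[:,None]<190)
print('shelf',np.median(zz[m]),m.sum()); rc=cv2.minAreaRect(X[m].astype(np.float32)); print(rc)
m=work&(zz>.1)&(zz<.12)&(np.hypot(np.arange(640)-368,np.arange(480)[:,None]-230)<60)
rc=cv2.minAreaRect(X[m].astype(np.float32)); print('bar',rc,m.sum(),np.median(zz[m]))
m=work&(zz>.012)&(np.hypot(np.arange(640)-217,np.arange(480)[:,None]-250)<45)
print('cass',cv2.minAreaRect(X[m].astype(np.float32)),m.sum())
for (u,v) in ((333,187),(370,176),(286,150),(226,264),(202,235),(208,180),(442,362)): print(u,v,W[v,u].round(3))
for t in ('handle','turn_bar','station','carousel','cassette','weight_mid','jar_mid','spare_mid'):
    print(t,[(o['score'],np.round(o['location'],3)) for o in robot.find_in('top',t)[:2]])
E
python3 m1.py
```

```text
blue
   [402.6 243.6] 415 [ 0.5091 -0.2008  0.0628] [ 0.5091 -0.2002  0.0656]
   [200.7 234.5] 214 [0.5422 0.2384 0.0432] [0.5428 0.2385 0.0431]
   [385.3 234. ] 40 [ 0.5264 -0.157   0.1088] [ 0.5264 -0.1573  0.1089]
   [418.4 240. ] 5 [ 0.5165 -0.2353  0.0606] [ 0.5166 -0.2356  0.0606]
   [412.6 257.6] 5 [ 0.4791 -0.2223  0.0608] [ 0.4791 -0.2221  0.057 ]
yel
   [379.2 196.2] 425 [ 0.6143 -0.1538  0.0629] [ 0.6122 -0.1523  0.076 ]
   [285.5 157.2] 121 [0.7108 0.0491 0.0467] [0.7104 0.0482 0.0466]
   [284.9 149. ] 62 [0.7209 0.0477 0.0749] [0.7211 0.0479 0.0751]
   [331.4 188.8] 33 [ 0.6372 -0.0513  0.0477] [ 0.6373 -0.0518  0.0421]
   [369.  176.7] 26 [ 0.6613 -0.1355  0.0488] [ 0.6619 -0.1359  0.045 ]
green
   [354.8 266.5] 416 [ 0.4622 -0.096   0.063 ] [ 0.4623 -0.0948  0.0762]
   [342.  276.9] 7 [ 0.4411 -0.0679  0.0599] [ 0.4414 -0.0681  0.0597]
   [360. 283.] 3 [ 0.4273 -0.1064  0.0579] [ 0.4273 -0.1065  0.0575]
   [356.5 282. ] 2 [ 0.4296 -0.0988  0.0603] [ 0.4296 -0.0988  0.0603]
   [347. 279.] 1 [ 0.4366 -0.0786  0.0599] [ 0.4366 -0.0786  0.0599]
red
   [331.8 218.7] 415 [ 0
[... 573 characters left out ...]
82495, 0.14582158625125885), (0.2887791693210602, 0.07105538994073868), 57.557403564453125) 953
333 187 [ 0.64  -0.055  0.05 ]
370 176 [ 0.662 -0.138  0.051]
286 150 [0.719 0.046 0.074]
226 264 [0.477 0.185 0.032]
202 235 [0.541 0.235 0.046]
208 180 [0.666 0.223 0.033]
442 362 [ 0.26  -0.268  0.084]
handle [(0.56, array([0.502, 0.206, 0.032]))]
turn_bar [(0.56, array([ 0.534, -0.125,  0.062]))]
station [(0.66, array([ 0.547, -0.111,  0.063]))]
carousel [(0.78, array([ 0.534, -0.124,  0.06 ]))]
cassette [(0.67, array([0.501, 0.203, 0.033]))]
weight_mid [(0.94, array([0.72 , 0.049, 0.05 ])), (0.39, array([ 0.538, -0.126,  0.062]))]
jar_mid [(0.85, array([ 0.26 , -0.267,  0.084]))]
spare_mid []
```

```bash
cat >> h.py <<'E'
def yaw(q):  # world yaw of tool y axis, deg
    q=np.array(q); r=R.from_quat([q[1],q[2],q[3],q[0]]).as_matrix(); return np.degrees(np.arctan2(r[1,1],r[0,1])),r
def plan(target,ypsi,step=.045,ta=.16,nmin=1):
    s=robot.state(); y,r=yaw(s['eef_rot']); tp=np.array(s['tool_pos']); D=np.array(target)-tp
    dy=(ypsi-y+180)%360-180; n=max(nmin,int(np.ceil(np.linalg.norm(D)/step)),int(np.ceil(abs(np.radians(dy))/ta)))
    rows=[]
    for k in range(n):
        a=np.radians(y+dy*k/n); ey=np.array([np.cos(a),np.sin(a),0]); ez=np.array([0,0,-1]); ex=np.cross(ey,ez)
        st=D/n; rows.append([round(float(st@e),4) for e in (ex,ey,ez)]+[round(-np.radians(dy)/n,3)])
    print('yaw',round(y,2),'dyaw',round(dy,2),'tp',tp.round(4),'tilt',r[:,2].round(3)); print(rows)
E
python3 -c "
from h import *
plan([.5385,-.125,.205],-21)"
```

```text
yaw 69.96 dyaw -90.96 tp [0.2313 0.6341 0.2054] tilt [-0. -0. -1.]
[[-0.0289, -0.032, 0.0, np.float64(0.084)], [-0.0315, -0.0295, 0.0, np.float64(0.084)], [-0.0338, -0.0267, 0.0, np.float64(0.084)], [-0.0359, -0.0238, 0.0, np.float64(0.084)], [-0.0378, -0.0207, 0.0, np.float64(0.084)], [-0.0394, -0.0175, 0.0, np.float64(0.084)], [-0.0407, -0.0142, 0.0, np.float64(0.084)], [-0.0417, -0.0107, 0.0, np.float64(0.084)], [-0.0425, -0.0072, 0.0, np.float64(0.084)], [-0.0429, -0.0036, 0.0, np.float64(0.084)], [-0.0431, -0.0, 0.0, np.float64(0.084)], [-0.043, 0.0036, 0.0, np.float64(0.084)], [-0.0425, 0.0071, 0.0, np.float64(0.084)], [-0.0418, 0.0107, 0.0, np.float64(0.084)], [-0.0407, 0.0141, 0.0, np.float64(0.084)], [-0.0394, 0.0175, 0.0, np.float64(0.084)], [-0.0378, 0.0207, 0.0, np.float64(0.084)], [-0.036, 0.0238, 0.0, np.float64(0.084)], [-0.0338, 0.0267, 0.0, np.float64(0.084)]]
```

>>> drive_tool([
  [-0.029, -0.032, 0, 0.084],
  [-0.031, -0.03, 0, 0.084],
  [-0.034, -0.027, 0, 0.084],
  [-0.036, -0.024, 0, 0.084],
  [-0.038, -0.021, 0, 0.084],
  [-0.039, -0.018, 0, 0.084],
  [-0.041, -0.014, 0, 0.084],
  [-0.042, -0.011, 0, 0.084],
  [-0.042, -0.007, 0, 0.084],
  [-0.043, -0.004, 0, 0.084],
  [-0.043, 0, 0, 0.084],
  [-0.043, 0.004, 0, 0.084],
  [-0.042, 0.007, 0, 0.084],
  [-0.042, 0.011, 0, 0.084],
  [-0.041, 0.014, 0, 0.084],
  [-0.039, 0.018, 0, 0.084],
  [-0.038, 0.021, 0, 0.084],
  [-0.036, 0.024, 0, 0.084],
  [-0.034, 0.027, 0, 0.084],
  [0, 0, 0, 0],
], claw=0, force=60)

```text
time: 3.0
tool_pos: [0.5269, -0.1587, 0.2062]
eef_rot: [-0.001, 0.841, 0.541, 0.005]
contact_force: [-1.3, 0.8, -0.4]
width: 0.0943
```

```bash
python3 -c "
from h import *
s=robot.state();print(s['joints'])
plan([.5385,-.125,.205],-21)"
```

```text
[-4.83909866e-01  2.78593046e-01  8.04623464e-01  1.92456724e+00
 -2.43906351e-01  1.02966288e+00  7.60551033e-04]
yaw -24.45 dyaw 3.45 tp [ 0.5269 -0.1587  0.2062] tilt [ 0.007  0.007 -1.   ]
[[0.0355, -0.0034, 0.0012, np.float64(-0.06)]]
```

>>> drive_tool([
  [0.035, -0.003, 0, -0.06],
  [0, 0, 0, 0],
  [0, 0, 0, 0],
])

```text
time: 3.38
tool_pos: [0.5384, -0.1242, 0.2064]
eef_rot: [-0.001, 0.824, 0.567, 0.005]
contact_force: [-0.0, -0.4, 0.3]
width: 0.0942
```

```bash
python3 -c "
from h import *
plan([.5385,-.125,.205],-21)
snap('wrist','w1')
plan([.5385,-.125,.078],-21)"
```

```text
yaw -20.89 dyaw -0.11 tp [ 0.5384 -0.1242  0.2064] tilt [ 0.007  0.008 -1.   ]
[[-0.0007, 0.0004, 0.0014, np.float64(0.002)]]
yaw -20.88 dyaw -0.12 tp [ 0.5385 -0.124   0.2064] tilt [ 0.007  0.008 -1.   ]
[[-0.0003, 0.0001, 0.0428, np.float64(0.001)], [-0.0003, 0.0001, 0.0428, np.float64(0.001)], [-0.0003, 0.0001, 0.0428, np.float64(0.001)]]
```

View pics/w1.png

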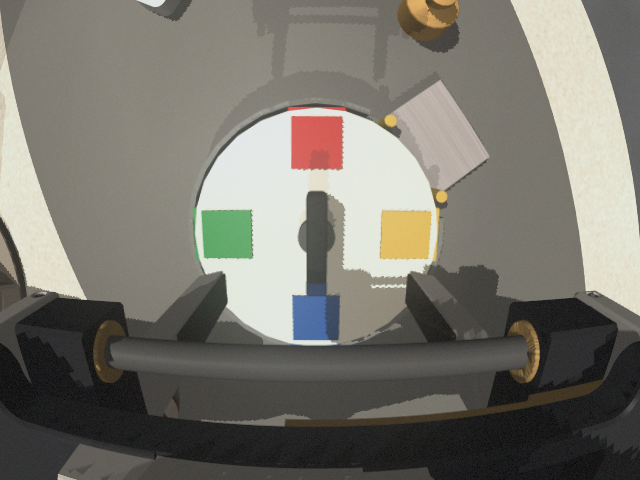

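The wrist view shows the bar upright at (317,245), centred between the fingers, with the blue end towards the bottom. I'll descend and grip.

>>> drive_tool([
  [0, 0, 0.035, 0],
  [0, 0, 0.035, 0],
  [0, 0, 0.025, 0],
  [0, 0, 0.015, 0],
  [0, 0, 0.007, 0],
  [0, 0, 0, 0],
  [0, 0, 0, 0],
])

```text
time: 4.3
tool_pos: [0.5403, -0.124, 0.0886]
eef_rot: [-0.0, 0.824, 0.567, 0.007]
contact_force: [-0.2, -0.9, 0.5]
width: 0.0939
```

>>> drive_tool([
  [0, 0, 0.008, 0],
  [0, 0, 0, 0],
  [0, 0, 0, 0],
  [0, 0, 0, 0],
])

```text
time: 4.8
tool_pos: [0.5411, -0.1238, 0.0812]
eef_rot: [0.0, 0.824, 0.567, 0.008]
contact_force: [0.3, -0.2, -0.2]
width: 0.094
```

>>> drive_tool([
  [0, 0, 0, 0],
  [0, 0, 0, 0],
  [0, 0, 0, 0],
  [0, 0, 0, 0],
  [0, 0, 0, 0],
  [0, 0, 0, 0],
  [0, 0, 0, 0],
], claw=1, force=50)

```text
time: 5.68
tool_pos: [0.5412, -0.1238, 0.0813]
eef_rot: [0.0, 0.824, 0.567, 0.008]
contact_force: [1.1, 0.3, 0.2]
width: 0.0276
```

>>> drive_tool([
  [0, 0, 0, 0],
  [0, 0, 0, 0],
  [0, 0, 0, 0],
])

```text
time: 6.05
tool_pos: [0.5395, -0.1232, 0.081]
eef_rot: [-0.001, 0.824, 0.567, 0.007]
contact_force: [2.6, -1.3, -0.5]
width: 0.0157
```

>>> drive_tool([
  [0, 0, 0, -0.1],
  [0, 0, 0, -0.12],
  [0, 0, 0, -0.12],
  [0, 0, 0, -0.12],
  [0, 0, 0, -0.12],
  [0, 0, 0, -0.12],
  [0, 0, 0, -0.06],
  [0, 0, 0, 0],
])

```text
time: 7.05
tool_pos: [0.5383, -0.1233, 0.081]
eef_rot: [0.0, 0.545, 0.838, 0.007]
contact_force: [1.0, 1.1, 1.3]
width: 0.016
```

```bash
python3 -c "
from h import *
s=robot.state();print(s['joints'],s['contact_force'],s['wrist_torque'])
plan([.5387,-.1245,.081],105.2)"
```

```text
[-0.26272874  0.40738769  0.4706378   2.01806296 -0.27863537  0.77060229
  0.79379767] [1.01042961 1.11604751 1.34336566] [-0.04884442  0.94229899  0.03584221]
yaw 23.95 dyaw 81.25 tp [ 0.5383 -0.1233  0.081 ] tilt [ 0.007  0.011 -1.   ]
[[-0.0001, -0.0, 0.0, np.float64(-0.158)], [-0.0001, -0.0, 0.0, np.float64(-0.158)], [-0.0001, -0.0001, 0.0, np.float64(-0.158)], [-0.0001, -0.0001, 0.0, np.float64(-0.158)], [-0.0001, -0.0001, 0.0, np.float64(-0.158)], [-0.0001, -0.0001, 0.0, np.float64(-0.158)], [-0.0001, -0.0001, 0.0, np.float64(-0.158)], [-0.0001, -0.0001, 0.0, np.float64(-0.158)], [-0.0, -0.0001, 0.0, np.float64(-0.158)]]
```

>>> drive_tool([
  [0, 0, 0, -0.12],
  [0, 0, 0, -0.14],
  [0, 0, 0, -0.14],
  [0, 0, 0, -0.14],
  [0, 0, 0, -0.14],
  [0, 0, 0, -0.14],
  [0, 0, 0, -0.14],
  [0, 0, 0, -0.14],
  [0, 0, 0, -0.14],
  [0, 0, 0, -0.08],
  [0, 0, 0, -0.04],
  [0, 0, 0, 0],
])

```text
time: 8.55
tool_pos: [0.5374, -0.1251, 0.081]
eef_rot: [0.003, -0.114, 0.993, 0.004]
contact_force: [-1.4, 2.1, 2.8]
width: 0.0159
```

```bash
python3 -c "
from h import *
s=robot.state();print(s['joints'],s['contact_force'],s['wrist_torque'])
plan([.5387,-.1245,.081],105.2)"
```

```text
[ 9.12422088e-04  3.76452503e-01  1.43055922e-01  2.00243457e+00
 -8.92044063e-02  7.64406407e-01  1.99822551e+00] [-1.38647652  2.09234904  2.78546248] [-0.32842008  0.68789005  0.16214757]
yaw 103.13 dyaw 2.07 tp [ 0.5374 -0.1251  0.081 ] tilt [ 0.005  0.009 -1.   ]
[[-0.0014, 0.0003, 0.0, np.float64(-0.036)]]
```

>>> drive_tool([
  [-0.001, 0, 0, -0.036],
  [0, 0, 0, 0],
  [0, 0, 0, 0],
])

```text
time: 8.93
tool_pos: [0.5374, -0.1251, 0.081]
eef_rot: [0.002, -0.131, 0.991, 0.004]
contact_force: [-0.8, 1.2, 1.8]
width: 0.0157
```

```bash
python3 -c "
from h import *
plan([.5387,-.1245,.081],105.2)
snap('top','top2')"
```

```text
yaw 105.05 dyaw 0.15 tp [ 0.5374 -0.1251  0.081 ] tilt [ 0.003  0.008 -1.   ]
[[-0.0014, 0.0003, 0.0, np.float64(-0.003)]]
```

View pics/top2.png

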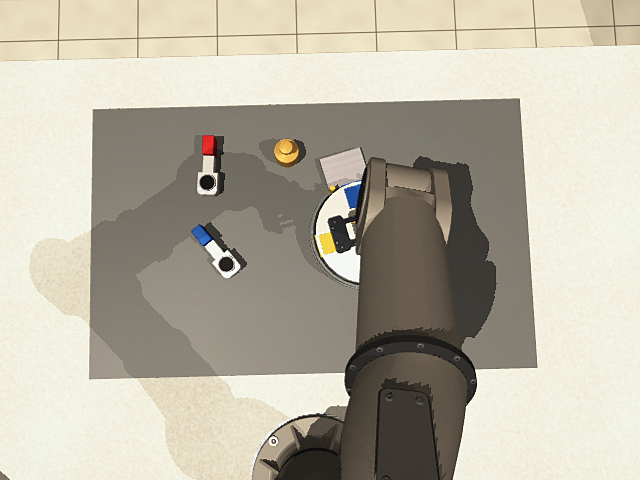

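The blue patch at (352,195) now faces the shelf. I'll open the fingers and rise.

>>> drive_tool([
  [0, 0, 0, 0],
  [0, 0, 0, 0],
  [0, 0, 0, 0],
  [0, 0, 0, 0],
  [0, 0, 0, 0],
  [0, 0, -0.03, 0],
  [0, 0, -0.04, 0],
  [0, 0, -0.04, 0],
  [0, 0, -0.02, 0],
  [0, 0, 0, 0],
], claw=0)

```text
time: 10.22
tool_pos: [0.537, -0.1263, 0.2144]
eef_rot: [0.002, -0.13, 0.991, 0.004]
contact_force: [0.1, -0.4, -0.5]
width: 0.0943
```

```bash
python3 -c "
from h import *
plan([.5425,.238,.205],129)
snap('wrist','w2')"
```

```text
yaw 104.96 dyaw 24.04 tp [ 0.537  -0.1263  0.2144] tilt [ 0.003  0.009 -1.   ]
[[-0.011, 0.0389, 0.001, np.float64(-0.047)], [-0.0128, 0.0384, 0.001, np.float64(-0.047)], [-0.0146, 0.0377, 0.001, np.float64(-0.047)], [-0.0164, 0.037, 0.001, np.float64(-0.047)], [-0.0181, 0.0362, 0.001, np.float64(-0.047)], [-0.0197, 0.0353, 0.001, np.float64(-0.047)], [-0.0214, 0.0344, 0.001, np.float64(-0.047)], [-0.0229, 0.0333, 0.001, np.float64(-0.047)], [-0.0245, 0.0322, 0.001, np.float64(-0.047)]]
```

View pics/w2.png

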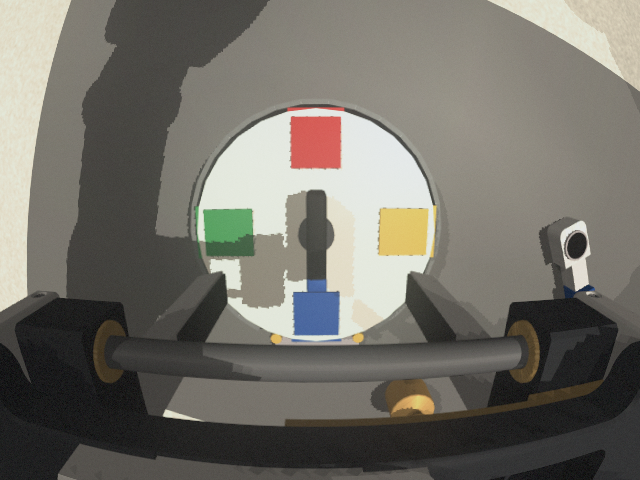

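The carousel is aligned: blue patch at x≈316, posts at x≈276 and 358. Now to the cassette.

>>> drive_tool([
  [-0.011, 0.039, 0, -0.047],
  [-0.013, 0.038, 0, -0.047],
  [-0.015, 0.038, 0, -0.047],
  [-0.016, 0.037, 0, -0.047],
  [-0.018, 0.036, 0, -0.047],
  [-0.02, 0.035, 0, -0.047],
  [-0.021, 0.034, 0, -0.047],
  [-0.02, 0.03, 0, -0.047],
  [-0.015, 0.02, 0, -0.047],
  [0, 0, 0, 0],
  [0, 0, 0, 0],
])

```text
time: 11.65
tool_pos: [0.534, 0.2252, 0.2016]
eef_rot: [-0.007, -0.341, 0.94, 0.005]
contact_force: [0.4, -0.9, 0.4]
width: 0.0941
```

```bash
cat > m2.py <<'E'
from h import *
plan([.5425,.238,.205],129)
p,d,s=snap('top','top3');W=world('top',d)
h=cv2.cvtColor(p,cv2.COLOR_RGB2HSV);H,S,V=h[...,0].astype(int),h[...,1],h[...,2]
m=(H>=100)&(H<=125)&(S>120)&(V>90)&(W[...,2]>0.02)
c,l,st,ce=cv2.connectedComponentsWithStats(m.astype(np.uint8))
for i in range(1,c):
    if st[i,4]>30:print(ce[i],st[i,4],np.median(W[l==i],0))
snap('wrist','w3')
E
python3 m2.py
```

```text
yaw 129.88 dyaw -0.88 tp [0.534  0.2252 0.2016] tilt [-0.016  0.004 -1.   ]
[[-0.0147, 0.0043, -0.0034, np.float64(0.015)]]
[359.41148325 192.47368421] 209 [ 0.62478762 -0.11304426  0.06318352]
[201.76756757 235.12432432] 185 [0.53976959 0.23609639 0.04281058]
```

View pics/w3.png

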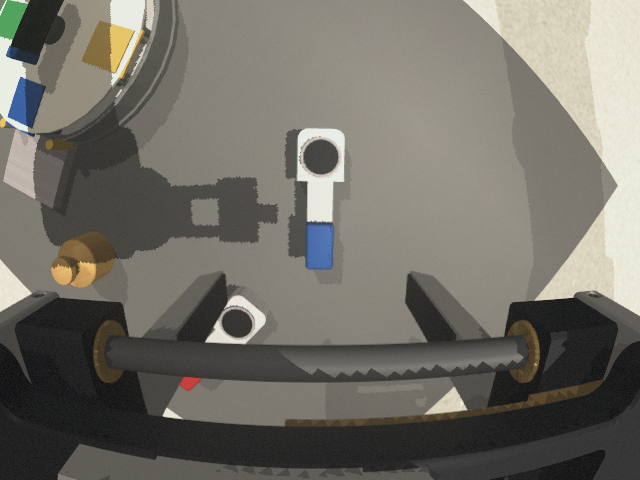

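View pics/top3.png

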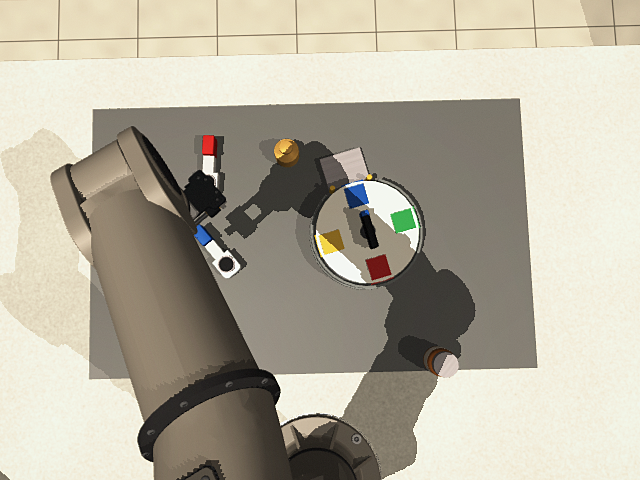

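```bash
cat > m3.py <<'E'
from h import *
z=np.load('pics/top3.npz');p,d=z['p'],z['d'];W=world('top',d)
h=cv2.cvtColor(p,cv2.COLOR_RGB2HSV);H,S,V=h[...,0].astype(int),h[...,1],h[...,2]
u=np.arange(640)[None];v=np.arange(480)[:,None]
near=np.hypot(u-368,v-232)<52
A=np.array([.5385,-.125])
for n,mm,off in (('b',(H>=100)&(H<=125),0),('g',(H>=45)&(H<=80),-90),('r',(H<6)|(H>174),180),('y',(H>=18)&(H<=32),90)):
    m=near&mm&(S>110)&(V>40)&(abs(W[...,2]-.062)<.006)
    m=cv2.morphologyEx(m.astype(np.uint8),cv2.MORPH_OPEN,np.ones((3,3)))>0
    c=W[m].mean(0)[:2]-A; print(n,m.sum(),np.hypot(*c),np.degrees(np.arctan2(c[1],c[0]))-off)
m=near&(W[...,2]>.1)&(W[...,2]<.12);print(cv2.minAreaRect(W[m][:,:2].astype(np.float32)))
# wrist fisheye
z=np.load('pics/w3.npz');p,d=z['p'],z['d'];i=robot.camera_info('wrist')
x=(u-i['cx'])/i['fx']+0*v;y=(v-i['cy'])/i['fy']+0*u;th=np.hypot(x,y)
P=np.stack([x/th*np.tan(th)*d,y/th*np.tan(th)*d,d],-1)
T=np.array(i['tool_from_camera']);Pt=P@T[:3,:3].T+T[:3,3]
r=yaw(z['q'])[1];Wd=Pt@r.T+z['tp']
h=cv2.cvtColor(p,cv2.COLOR_RGB2HSV);H,S,V=h[...,0].astype(int),h[...,1],h[...,2]
m=(H>=100)&(H<=125)&(S>110)&(V>60)&(u>280)&(u<360)&(v>200)
top=m&(abs(Wd[...,2]-.044)<.006)
print('handle',m.sum(),top.sum(),Wd[top].mean(0),cv2.minAreaRect(Wd[top][:,:2].astype(np.float32)))
m=(V<60)&(np.hypot(u-321,v-156)<22)
print('dish',Wd[m].mean(0),np.median(Wd[m][:,2]))
m=(Wd[...,2]>.015)&(u>280)&(u<360)&(v>120)&(v<185); print('head',cv2.minAreaRect(Wd[m][:,:2].astype(np.float32)))
E
python3 m3.py
```

```text
b 396 0.08177387734238938 15.066430063976203
g 406 0.08144979972316141 15.3071870779807
r 431 0.08087768818931858 -344.7389344567391
y 430 0.08047092489868382 14.682830679159807
((0.5390996336936951, -0.1242811530828476), (0.07984376698732376, 0.016985302790999413), 14.776815414428711)
handle 1155 1152 [0.54216158 0.23885296 0.04406593] ((0.5424851179122925, 0.2392188161611557), (0.042619895190000534, 0.024673890322446823), 39.42515182495117)
dish [nan nan nan] nan
head ((0.4766649603843689, 0.18686015903949738), (0.05316518619656563, 0.04325626790523529), 39.5656852722168)m3.py:23: RuntimeWarning: Mean of empty slice.
  print('dish',Wd[m].mean(0),np.median(Wd[m][:,2]))
  ret = um.true_divide(
  return _methods._mean(a, axis=axis, dtype=dtype,
  ret = ret.dtype.type(ret / rcount)
```

```bash
python3 -c "
from h import *
plan([.5392,.2365,.09],129.3,nmin=5)"
```

```text
yaw 129.85 dyaw -0.55 tp [0.5341 0.2252 0.2019] tilt [-0.015  0.004 -1.   ]
[[-0.0022, 0.0011, 0.0224, np.float64(0.002)], [-0.0022, 0.0011, 0.0224, np.float64(0.002)], [-0.0022, 0.0011, 0.0224, np.float64(0.002)], [-0.0022, 0.0011, 0.0224, np.float64(0.002)], [-0.0022, 0.0011, 0.0224, np.float64(0.002)]]
```

>>> drive_tool([
  [-0.002, 0.001, 0.022, 0.002],
  [-0.002, 0.001, 0.025, 0.002],
  [-0.002, 0.001, 0.025, 0.002],
  [-0.002, 0.001, 0.022, 0.002],
  [-0.002, 0.001, 0.018, 0.002],
  [0, 0, 0, 0],
  [0, 0, 0, 0],
])

```text
time: 12.62
tool_pos: [0.54, 0.2303, 0.0887]
eef_rot: [-0.005, -0.331, 0.943, 0.004]
contact_force: [-0.5, 1.0, 0.5]
width: 0.094
```

```bash
python3 -c "
from h import *
plan([.5392,.2365,.010],129.3,nmin=5)"
```

```text
yaw 128.7 dyaw 0.6 tp [0.54   0.2303 0.0887] tilt [-0.011  0.004 -1.   ]
[[-0.0007, 0.0011, 0.0157, np.float64(-0.002)], [-0.0007, 0.0011, 0.0157, np.float64(-0.002)], [-0.0007, 0.0011, 0.0157, np.float64(-0.002)], [-0.0007, 0.0011, 0.0157, np.float64(-0.002)], [-0.0007, 0.0011, 0.0157, np.float64(-0.002)]]
```

>>> drive_tool([
  [-0.001, 0.001, 0.016, -0.002],
  [-0.001, 0.002, 0.018, -0.002],
  [-0.001, 0.001, 0.018, -0.002],
  [-0.001, 0.001, 0.012, -0.002],
  [0, 0.001, 0.007, -0.002],
  [0, 0, 0, 0],
  [0, 0, 0, 0],
])

```text
time: 13.5
tool_pos: [0.5388, 0.2386, 0.0134]
eef_rot: [-0.004, -0.337, 0.942, 0.004]
contact_force: [-0.2, -0.5, 0.1]
width: 0.0938
```

```bash
python3 -c "
from h import *
plan([.5392,.2365,.010],129.3)"
```

```text
yaw 129.33 dyaw -0.03 tp [0.5388 0.2386 0.0134] tilt [-0.01   0.005 -1.   ]
[[0.001, -0.0019, 0.0034, np.float64(0.001)]]
```

>>> drive_tool([
  [0.001, -0.002, 0.003, 0],
  [0, 0, 0, 0],
  [0, 0, 0, 0],
  [0, 0, 0, 0],
  [0, 0, 0, 0],
  [0, 0, 0, 0],
  [0, 0, 0, 0],
  [0, 0, 0, 0],
  [0, 0, 0, 0],
  [0, 0, 0, 0],
  [0, 0, 0, 0],
], claw=1, force=60)

```text
time: 14.88
tool_pos: [0.5401, 0.2365, 0.0115]
eef_rot: [-0.003, -0.336, 0.942, 0.004]
contact_force: [-0.4, -0.2, 0.6]
width: 0.0258
```

```bash
python3 -c "
from h import *
plan([.5392,.2365,.010],129.3)"
```

```text
yaw 129.32 dyaw -0.02 tp [0.5401 0.2365 0.0115] tilt [-0.009  0.006 -1.   ]
[[0.0007, 0.0006, 0.0015, np.float64(0.0)]]
```

>>> drive_tool([
  [0, 0, -0.015, 0],
  [0, 0, -0.025, 0],
  [0, 0, -0.03, 0],
  [0, 0, -0.03, 0],
  [0, 0, -0.02, 0],
  [0, 0, 0, 0],
])

```text
time: 15.62
tool_pos: [0.5407, 0.2353, 0.1389]
eef_rot: [-0.003, -0.336, 0.942, 0.004]
contact_force: [-0.1, 0.1, -3.2]
width: 0.0258
```

```bash
python3 -c "
from h import *
plan([.796,-.0554,.14],105.1,step=.035)"
```

```text
yaw 129.31 dyaw -24.21 tp [0.5407 0.2353 0.1389] tilt [-0.008  0.006 -1.   ]
[[-0.0011, -0.0322, -0.0001, np.float64(0.035)], [-0.0022, -0.0322, -0.0001, np.float64(0.035)], [-0.0034, -0.0321, -0.0001, np.float64(0.035)], [-0.0045, -0.0319, -0.0001, np.float64(0.035)], [-0.0056, -0.0317, -0.0001, np.float64(0.035)], [-0.0067, -0.0315, -0.0001, np.float64(0.035)], [-0.0078, -0.0313, -0.0001, np.float64(0.035)], [-0.0089, -0.031, -0.0001, np.float64(0.035)], [-0.01, -0.0306, -0.0001, np.float64(0.035)], [-0.0111, -0.0303, -0.0001, np.float64(0.035)], [-0.0122, -0.0299, -0.0001, np.float64(0.035)], [-0.0132, -0.0294, -0.0001, np.float64(0.035)]]
```

>>> drive_tool([
  [-0.001, -0.032, 0, 0.035],
  [-0.002, -0.032, 0, 0.035],
  [-0.003, -0.032, 0, 0.035],
  [-0.005, -0.032, 0, 0.035],
  [-0.006, -0.032, 0, 0.035],
  [-0.007, -0.032, 0, 0.035],
  [-0.008, -0.031, 0, 0.035],
  [-0.009, -0.031, 0, 0.035],
  [-0.01, -0.03, 0, 0.035],
  [-0.011, -0.03, 0, 0.035],
  [-0.01, -0.025, 0, 0.035],
  [-0.007, -0.012, 0, 0.02],
  [0, 0, 0, 0],
  [0, 0, 0, 0],
])

```text
time: 17.38
tool_pos: [0.7909, -0.0664, 0.1262]
eef_rot: [-0.009, -0.123, 0.992, 0.002]
contact_force: [-0.1, -0.3, -2.3]
width: 0.026
```

```bash
python3 -c "
from h import *
plan([.796,-.0554,.14],105.1,step=.035)
snap('scene','sc2');snap('wrist','w4')"
```

```text
yaw 104.18 dyaw 0.92 tp [ 0.7909 -0.0664  0.1262] tilt [-0.017  0.001 -1.   ]
[[-0.0076, 0.0094, -0.0138, np.float64(-0.016)]]
```

View pics/w4.png

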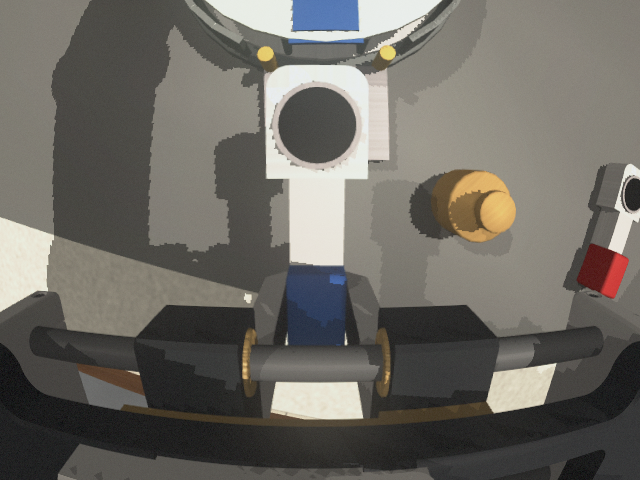

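View pics/sc2.png

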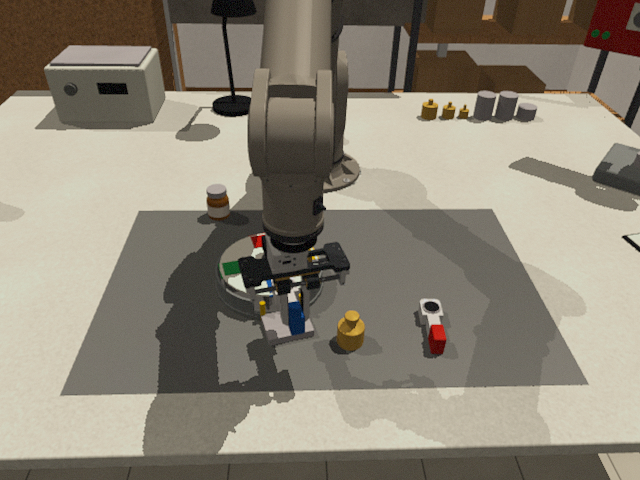

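>>> drive_tool([
  [-0.007, 0.009, 0.01, -0.016],
  [0, 0, 0.02, 0],
  [0, 0, 0.02, 0],
  [0, 0, 0.02, 0],
  [0, 0, 0, 0],
  [0, 0, 0, 0],
])

```text
time: 18.23
tool_pos: [0.7931, -0.0525, 0.05]
eef_rot: [-0.009, -0.133, 0.991, 0.002]
contact_force: [-0.2, -0.6, -1.7]
width: 0.0257
```

```bash
cat > m4.py <<'E'
from h import *
import sys
plan([.796,-.0554,.035],105.1,step=.035)
n=sys.argv[1]
p,d,s=snap('wrist',n)
z=np.load(f'pics/{n}.npz')
u=np.arange(640)[None];v=np.arange(480)[:,None];i=robot.camera_info('wrist')
x=(u-i['cx'])/i['fx']+0*v;y=(v-i['cy'])/i['fy']+0*u;th=np.hypot(x,y)
P=np.stack([x/th*np.tan(th)*d,y/th*np.tan(th)*d,d],-1)
T=np.array(i['tool_from_camera']);Pt=P@T[:3,:3].T+T[:3,3]
W=Pt@yaw(z['q'])[1].T+z['tp']
h=cv2.cvtColor(p,cv2.COLOR_RGB2HSV);H,S,V=h[...,0].astype(int),h[...,1],h[...,2]
u=u+0*v
A=np.array([.5385,-.125]);a=np.radians(15.1);ux=np.array([np.cos(a),np.sin(a)]);uy=np.array([-ux[1],ux[0]])
S2=np.stack([(W[...,:2]-A)@ux,(W[...,:2]-A)@uy],-1)   # out from axis, lateral
ym=(H>=18)&(H<=32)&(S>120)&(V>80)&(v<230)&(u<450)
c,l,st,ce=cv2.connectedComponentsWithStats(ym.astype(np.uint8))
for k in range(1,c):
    if st[k,4]>40: mm=(l==k);print('yel',ce[k].round(),st[k,4],S2[mm].mean(0).round(4),W[mm][:,2].max().round(4))
# head & handle of cassette, in station frame
zt=W[...,2]
near=(abs(S2[...,1])<.045)&(S2[...,0]>.05)&(S2[...,0]<.35)
bl=near&(H>=100)&(H<=125)&(S>100)&(V>40)
c,l,st,ce=cv2.connectedComponentsWithStats(bl.astype(np.uint8))
for k in range(1,c):
    if st[k,4]>100: mm=(l==k);print('blue',ce[k].round(),st[k,4],np.median(S2[mm],0).round(4),np.median(zt[mm]).round(4))
# neck edges
for r in range(20,300,20):
    q=(v==r)&(V>150)&(S<60)&near; q=q&(zt>.02)
    if q.sum()>15: print(r,np.where(q[r])[0][[0,-1]],S2[q][0].round(4),S2[q][-1].round(4),np.median(zt[q]).round(4))
E
python3 m4.py w5
```

```text
yaw 105.33 dyaw -0.23 tp [ 0.7931 -0.0525  0.05  ] tilt [-0.019  0.002 -1.   ]
[[-0.002, -0.0035, 0.015, np.float64(0.004)]]
yel [232.   9.] 412 [ 0.1186 -0.0398] 0.2308
yel [396.   6.] 276 [0.1178 0.044 ] 0.0523
blue [335. 278.] 135 [0.249  0.0114] 0.0823
blue [315. 307.] 2364 [0.2617 0.0027] 0.0828
80 [268 464] [ 0.1649 -0.0173] [0.2023 0.0022] 0.0705
100 [266 372] [ 0.174  -0.0181] [0.2023 0.0022] 0.0711
120 [266 502] [ 0.1828 -0.0181] [0.2023 0.0022] 0.0717
140 [267 517] [ 0.1916 -0.0177] [0.2023 0.0022] 0.0715
160 [266 493] [ 0.2003 -0.018 ] [0.2023 0.0022] 0.0704
180 [289 344] [ 0.209  -0.0081] [0.209  0.0156] 0.0699
200 [290 343] [ 0.2178 -0.0078] [0.2177 0.0152] 0.0695
220 [290 343] [ 0.2267 -0.0079] [0.2264 0.0153] 0.0692
240 [290 342] [ 0.2356 -0.008 ] [0.2355 0.0151] 0.0694
260 [290 467] [ 0.2451 -0.0082] [0.2023 0.0022] 0.0691
```

View pics/w5.png

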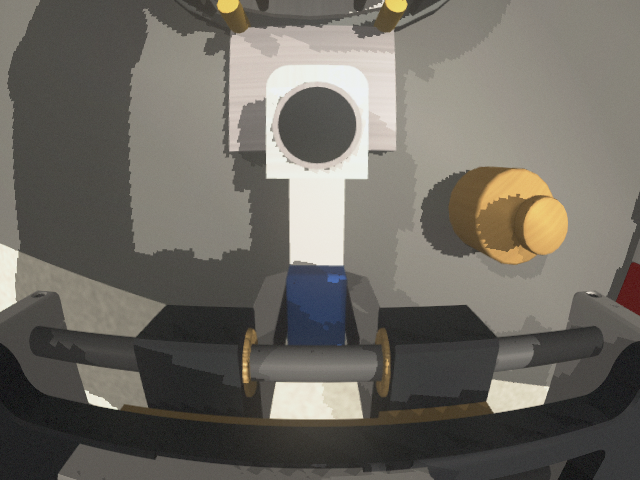

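>>> drive_tool([
  [0, -0.002, 0.009, 0.003],
  [0, 0, 0.007, 0],
  [0, 0, 0, 0],
  [0, 0, 0, 0],
])

```text
time: 18.77
tool_pos: [0.794, -0.0549, 0.0343]
eef_rot: [-0.009, -0.132, 0.991, 0.002]
contact_force: [-0.5, -0.6, -3.1]
width: 0.0257
```

```bash
python3 m4.py w6
```

```text
yaw 105.13 dyaw -0.03 tp [ 0.794  -0.0549  0.0343] tilt [-0.018  0.002 -1.   ]
[[-0.0018, -0.001, -0.0007, np.float64(0.0)]]
yel [240.   7.] 117 [ 0.1196 -0.0369] 0.0484
blue [337. 277.] 113 [0.2491 0.0102] 0.0664
blue [315. 307.] 1963 [0.262  0.0011] 0.067
80 [252 498] [ 0.1568 -0.0321] [0.2022 0.    ] 0.0545
100 [266 582] [ 0.174  -0.0203] [0.2022 0.    ] 0.0549
120 [187 584] [0.2022 0.    ] [0.2022 0.    ] 0.0561
140 [267 500] [ 0.1917 -0.0199] [0.2022 0.    ] 0.0553
160 [266 498] [ 0.2004 -0.0203] [0.2022 0.    ] 0.0542
180 [289 344] [ 0.2092 -0.0105] [0.2093 0.0134] 0.0539
200 [290 407] [ 0.218  -0.0101] [0.2022 0.    ] 0.0537
220 [290 343] [ 0.2268 -0.0102] [0.2267 0.013 ] 0.0537
240 [290 342] [ 0.2358 -0.0104] [0.2358 0.0127] 0.0536
260 [290 342] [ 0.2447 -0.0105] [0.2451 0.0129] 0.0534
```

View pics/w6.png

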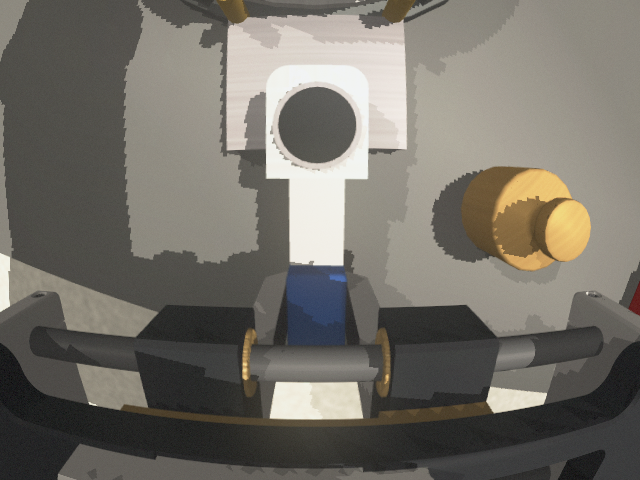

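>>> drive_tool([
  [0.005, 0, 0.003, 0],
  [0.012, 0, 0, 0],
  [0.012, 0, 0, 0],
  [0.008, 0, 0, 0],
  [0, 0, 0, 0],
  [0, 0, 0, 0],
])

```text
time: 19.58
tool_pos: [0.7554, -0.0656, 0.0327]
eef_rot: [-0.008, -0.131, 0.991, 0.002]
contact_force: [-0.1, 0.1, -2.5]
width: 0.0255
```

```bash
cat > st.py <<'E'
from h import *
s=robot.state();A=np.array([.5385,-.125]);a=np.radians(15.1);ux=np.array([np.cos(a),np.sin(a)]);uy=np.array([-ux[1],ux[0]])
tp=np.array(s['tool_pos']);f=np.array(s['contact_force']);y,r=yaw(s['eef_rot'])
print('t',s['time'],'out',((tp[:2]-A)@ux).round(4),'lat',((tp[:2]-A)@uy).round(4),'z',tp[2].round(4),'nose~',((tp[:2]-A)@ux+.0033-.111).round(4),'yaw',round(y,2),'tilt',r[:,2].round(3),'F out/lat/z',(f[:2]@ux).round(1),(f[:2]@uy).round(1),f[2].round(1))
E
python3 st.py; python3 m4.py w7|grep -v yel
```

```text
t 19.575 out 0.2249 lat 0.0009 z 0.0327 nose~ 0.1172 yaw 105.1 tilt [-0.017  0.002 -1.   ] F out/lat/z -0.1 0.1 -2.5
yaw 105.1 dyaw -0.0 tp [ 0.7554 -0.0656  0.0327] tilt [-0.017  0.002 -1.   ]
[[-0.0209, -0.0004, -0.0012, np.float64(0.0)], [-0.0209, -0.0004, -0.0012, np.float64(0.0)]]
blue [315.  14.] 2985 [0.0983 0.0005] 0.0643
blue [314.  46.] 531 [ 0.1122 -0.0002] 0.0619
blue [316. 311.] 3489 [0.224  0.0008] 0.0654
20 [192 419] [ 0.162  -0.0002] [0.098  0.0447] 0.0625
40 [250 379] [ 0.1091 -0.0263] [0.1087 0.0272] 0.0625
80 [268 365] [ 0.1248 -0.0198] [0.1252 0.0221] 0.053
100 [266 367] [ 0.1343 -0.0203] [0.134 0.023] 0.0535
120 [266 395] [ 0.1428 -0.0205] [0.1385 0.0424] 0.0537
140 [267 368] [ 0.1517 -0.02  ] [0.1516 0.0234] 0.0537
160 [233 367] [ 0.162  -0.0002] [0.1604 0.023 ] 0.0529
180 [245 458] [ 0.162  -0.0002] [ 0.162  -0.0002] 0.0522
200 [290 343] [ 0.178  -0.0104] [0.178  0.0127] 0.0522
220 [230 343] [ 0.1914 -0.0448] [0.1867 0.0127] 0.0521
240 [290 342] [ 0.1959 -0.0107] [0.1958 0.0125] 0.0519
260 [290 342] [ 0.2048 -0.0107] [0.205  0.0126] 0.0518
```

View pics/w7.png

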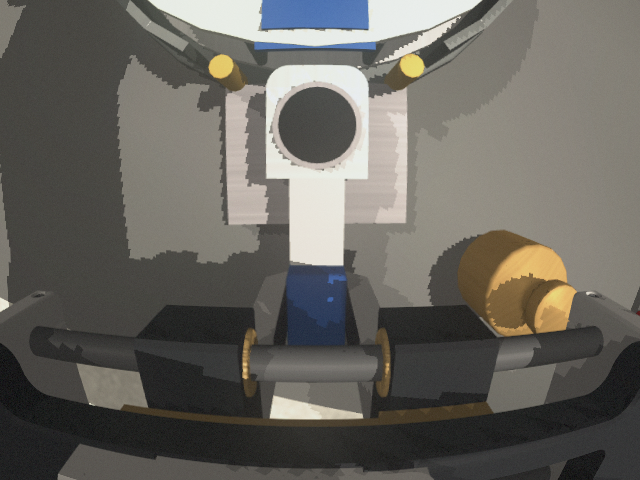

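>>> drive_tool([
  [0.003, -0.0005, 0.002, 0],
  [0.005, 0, 0, 0],
  [0.005, 0, 0, 0],
  [0, 0, 0, 0],
])

```text
time: 20.12
tool_pos: [0.7422, -0.0696, 0.0303]
eef_rot: [-0.008, -0.132, 0.991, 0.002]
contact_force: [-0.1, -0.5, -2.2]
width: 0.0257
```

```bash
python3 st.py
```

```text
t 20.125 out 0.2111 lat 0.0004 z 0.0303 nose~ 0.1034 yaw 105.12 tilt [-0.017  0.002 -1.   ] F out/lat/z -0.2 -0.4 -2.2
```

>>> drive_tool([
  [0.003, 0, 0, 0],
  [0.003, 0, 0, 0],
  [0.003, 0, 0, 0],
])

```text
time: 20.5
tool_pos: [0.734, -0.0718, 0.0308]
eef_rot: [-0.007, -0.132, 0.991, 0.002]
contact_force: [10.0, 1.5, -2.7]
width: 0.0259
```

>>> drive_tool([
  [0.003, 0, 0, 0],
  [0.003, 0, 0, 0],
])

```text
time: 20.75
tool_pos: [0.7324, -0.0717, 0.0325]
eef_rot: [-0.003, -0.132, 0.991, 0.002]
contact_force: [10.9, 1.9, -8.3]
width: 0.0256
```

```bash
python3 st.py
```

```text
t 20.75 out 0.2011 lat 0.0009 z 0.0325 nose~ 0.0934 yaw 105.2 tilt [-0.006  0.003 -1.   ] F out/lat/z 11.0 -1.0 -8.3
```

>>> drive_tool([
  [0, 0, 0.003, 0],
  [0.002, 0, 0.001, 0],
])

```text
time: 21.0
tool_pos: [0.7341, -0.0712, 0.0306]
eef_rot: [0.001, -0.133, 0.991, 0.002]
contact_force: [6.0, 0.8, -0.3]
width: 0.0257
```

```bash
python3 st.py;python3 m4.py w8|grep -v yel
```

```text
t 21.0 out 0.2028 lat 0.001 z 0.0306 nose~ 0.0951 yaw 105.26 tilt [ 0.002  0.004 -1.   ] F out/lat/z 6.0 -0.8 -0.3
yaw 105.26 dyaw -0.16 tp [ 0.7341 -0.0712  0.0306] tilt [ 0.002  0.004 -1.   ]
[[-0.032, -0.0005, -0.0022, np.float64(0.001)], [-0.032, -0.0005, -0.0022, np.float64(0.001)]]
blue [317.  38.] 8538 [0.0886 0.0008] 0.0643
blue [316.  96.] 607 [ 0.1123 -0.0007] 0.0619
blue [315. 313.] 3360 [0.2024 0.0006] 0.0634
20 [205 422] [ 0.0778 -0.0445] [0.0768 0.0447] 0.0624
40 [204 423] [ 0.0865 -0.0449] [0.0864 0.0444] 0.0626
60 [204 424] [ 0.0951 -0.0448] [0.0955 0.0444] 0.0624
80 [214 417] [ 0.104  -0.0405] [0.1041 0.0415] 0.0625
120 [266 368] [ 0.1204 -0.0207] [0.1206 0.0231] 0.0507
140 [266 400] [ 0.1292 -0.0207] [0.1272 0.0442] 0.05
160 [266 390] [ 0.138  -0.0206] [0.1366 0.0002] 0.0498
180 [289 344] [ 0.1468 -0.0107] [0.1467 0.013 ] 0.0493
200 [290 343] [ 0.1557 -0.0104] [0.1555 0.0128] 0.0492
220 [290 379] [ 0.1643 -0.0104] [0.1693 0.0341] 0.0494
240 [290 380] [ 0.1732 -0.0105] [0.18   0.0351] 0.0494
260 [304 342] [ 0.1827 -0.0044] [0.1824 0.0127] 0.0493
```

View pics/w8.png

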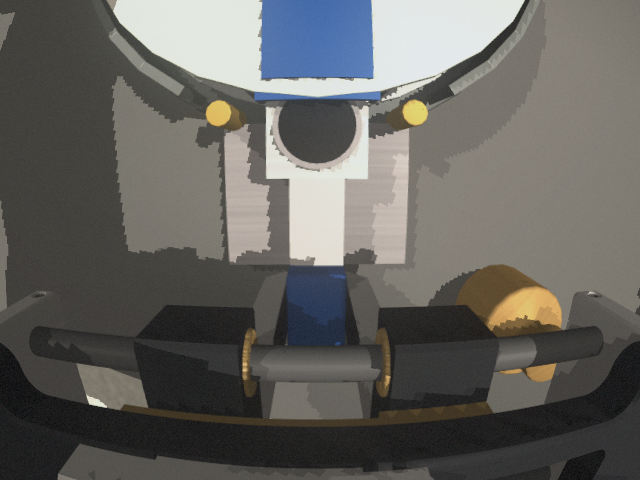

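>>> drive_tool([
  [0.004, 0, 0, 0],
  [0.005, 0, 0, 0],
])

```text
time: 21.3
tool_pos: [0.7299, -0.0718, 0.0325]
eef_rot: [0.006, -0.133, 0.991, 0.002]
contact_force: [9.9, 1.8, -8.7]
width: 0.0255
```

```bash
python3 st.py
```

```text
t 21.3 out 0.1986 lat 0.0015 z 0.0325 nose~ 0.0909 yaw 105.33 tilt [ 0.012  0.006 -1.   ] F out/lat/z 10.1 -0.9 -8.7
```

>>> drive_tool([
  [0.006, 0, 0.003, 0],
  [0.007, 0, 0.001, 0],
])

```text
time: 21.55
tool_pos: [0.7208, -0.0745, 0.0311]
eef_rot: [0.01, -0.134, 0.991, 0.002]
contact_force: [3.0, 1.6, 6.1]
width: 0.0253
```

```bash
python3 st.py
```

```text
t 21.55 out 0.1891 lat 0.0013 z 0.0311 nose~ 0.0814 yaw 105.4 tilt [ 0.019  0.006 -1.   ] F out/lat/z 3.3 0.8 6.1
```

>>> drive_tool([
  [0.004, 0, -0.001, 0],
  [0.006, 0, 0, 0],
  [0.006, 0, 0, 0],
])

```text
time: 21.92
tool_pos: [0.705, -0.0786, 0.0319]
eef_rot: [0.011, -0.134, 0.991, 0.002]
contact_force: [2.3, -0.3, -2.0]
width: 0.026
```

```bash
python3 st.py
```

```text
t 21.925 out 0.1728 lat 0.0014 z 0.0319 nose~ 0.0651 yaw 105.41 tilt [ 0.02   0.006 -1.   ] F out/lat/z 2.2 -0.9 -2.0
```

>>> drive_tool([
  [0.005, -0.001, 0, 0.004],
  [0.005, 0, 0, 0],
  [0.004, 0, 0, 0],
  [0, 0, 0, 0],
])

```text
time: 22.42
tool_pos: [0.6901, -0.0836, 0.0318]
eef_rot: [0.01, -0.132, 0.991, 0.002]
contact_force: [-0.6, 0.7, -0.6]
width: 0.0258
```

```bash
python3 st.py; python3 m4.py w9|grep -v yel
```

```text
t 22.425 out 0.1572 lat 0.0005 z 0.0318 nose~ 0.0495 yaw 105.15 tilt [ 0.02   0.007 -1.   ] F out/lat/z -0.4 0.8 -0.6
yaw 105.15 dyaw -0.05 tp [ 0.6901 -0.0836  0.0318] tilt [ 0.02   0.007 -1.   ]
[[-0.0274, -0.0001, -0.0008, np.float64(0.0)], [-0.0274, -0.0001, -0.0008, np.float64(0.0)], [-0.0274, -0.0001, -0.0008, np.float64(0.0)], [-0.0274, -0.0001, -0.0008, np.float64(0.0)]]
blue [317. 135.] 12754 [0.0819 0.0006] 0.0642
blue [278. 211.] 240 [ 0.1123 -0.0161] 0.0618
blue [358. 210.] 232 [0.112  0.0186] 0.0618
blue [315. 312.] 3464 [1.553e-01 1.000e-04] 0.0646
60 [171 410] [0.0878 0.0003] [0.0502 0.0379] 0.0624
80 [147 517] [0.0878 0.0003] [0.0878 0.0003] 0.0625
100 [203 426] [ 0.0661 -0.0449] [0.0662 0.0449] 0.0623
120 [174 426] [0.0878 0.0003] [0.0745 0.0448] 0.0624
140 [203 426] [ 0.0826 -0.0449] [0.0827 0.0447] 0.0624
160 [204 469] [ 0.0908 -0.0448] [0.0878 0.0003] 0.0624
180 [205 424] [ 0.0991 -0.045 ] [0.0991 0.0448] 0.0623
200 [240 391] [ 0.1076 -0.0303] [0.1078 0.0312] 0.0624
220 [242 343] [ 0.1239 -0.0383] [0.1182 0.0124] 0.0501
240 [290 366] [ 0.1274 -0.011 ] [0.0878 0.0003] 0.0501
260 [315 342] [1.369e-01 1.000e-04] [0.1367 0.0123] 0.0504
```

View pics/w9.png

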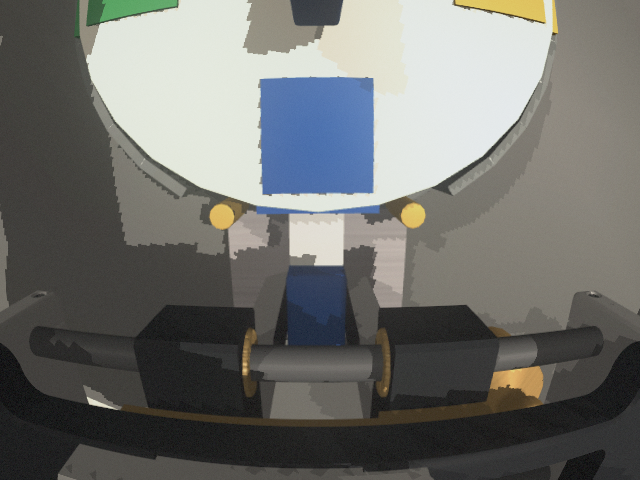

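>>> drive_tool([
  [0.003, 0, 0, 0],
  [0.003, 0, 0, 0],
  [0.002, 0, 0, 0],
  [0, 0, 0, 0],
])

```text
time: 22.98
tool_pos: [0.6786, -0.0872, 0.0307]
eef_rot: [0.007, -0.131, 0.991, 0.002]
contact_force: [-8.6, -1.8, 1.3]
width: 0.0256
```

```bash
python3 st.py
```

```text
t 22.975 out 0.1451 lat 0.0 z 0.0307 nose~ 0.0374 yaw 105.11 tilt [ 0.013  0.006 -1.   ] F out/lat/z -8.8 0.5 1.3
```

>>> drive_tool([
  [0.001, 0, 0, 0],
  [0.001, 0, 0, 0],
  [0, 0, 0, 0],
])

```text
time: 23.35
tool_pos: [0.6775, -0.0877, 0.0308]
eef_rot: [0.008, -0.131, 0.991, 0.002]
contact_force: [0.1, -1.3, -3.3]
width: 0.0253
```

```bash
python3 st.py
```

```text
t 23.35 out 0.1439 lat -0.0002 z 0.0308 nose~ 0.0362 yaw 105.11 tilt [ 0.015  0.006 -1.   ] F out/lat/z -0.2 -1.3 -3.3
```

>>> drive_tool([
  [0.0015, 0, 0, 0],
  [0.001, 0, 0, 0],
])

```text
time: 23.6
tool_pos: [0.6774, -0.0875, 0.0315]
eef_rot: [0.01, -0.132, 0.991, 0.002]
contact_force: [4.7, 1.5, -3.5]
width: 0.0255
```

```bash
python3 st.py
```

```text
t 23.6 out 0.1438 lat 0.0 z 0.0315 nose~ 0.0361 yaw 105.16 tilt [ 0.02   0.006 -1.   ] F out/lat/z 5.0 0.2 -3.5
```

>>> drive_tool([
  [0, 0, 0, 0],
  [0, 0, 0, 0],
  [0, 0, 0, 0],
  [0, 0, 0, 0],
], claw=0.4)

```text
time: 24.1
tool_pos: [0.6768, -0.088, 0.0316]
eef_rot: [0.01, -0.132, 0.991, 0.002]
contact_force: [0.9, 0.3, -0.2]
width: 0.0558
```

>>> drive_tool([
  [0, 0, -0.02, 0],
  [0, 0, -0.03, 0],
  [0, 0, -0.03, 0],
  [-0.01, 0, -0.03, 0],
  [-0.01, 0, -0.02, 0],
  [0, 0, 0, 0],
  [0, 0, 0, 0],
])

```text
time: 24.98
tool_pos: [0.6939, -0.0842, 0.1735]
eef_rot: [0.012, -0.131, 0.991, 0.001]
contact_force: [-1.2, -0.2, -0.4]
width: 0.0561
```

```bash
python3 st.py; python3 m4.py w10|grep -v yel; python3 -c "
from h import *
snap('scene','sc3')"
```

```text
t 24.975 out 0.1606 lat -0.001 z 0.1735 nose~ 0.0529 yaw 105.1 tilt [ 0.023  0.005 -1.   ] F out/lat/z -1.2 0.1 -0.4
yaw 105.1 dyaw 0.0 tp [ 0.6939 -0.0842  0.1735] tilt [ 0.023  0.005 -1.   ]
[[-0.0212, 0.0002, 0.0277, np.float64(-0.0)], [-0.0212, 0.0002, 0.0277, np.float64(-0.0)], [-0.0212, 0.0002, 0.0277, np.float64(-0.0)], [-0.0212, 0.0002, 0.0277, np.float64(-0.0)], [-0.0212, 0.0002, 0.0277, np.float64(-0.0)]]
blue [318. 137.] 3280 [0.0815 0.0008] 0.0642
blue [318. 220.] 1662 [0.1467 0.0003] 0.0621
100 [259 375] [ 0.0515 -0.0448] [0.0517 0.0447] 0.0624
120 [259 374] [ 0.0674 -0.0448] [0.0675 0.0442] 0.0625
140 [259 375] [ 0.0832 -0.0448] [0.0832 0.045 ] 0.0624
160 [260 374] [ 0.0989 -0.0443] [0.0989 0.0442] 0.0623
180 [303 332] [ 0.1162 -0.0114] [0.1163 0.0123] 0.0486
```

View pics/w10.png

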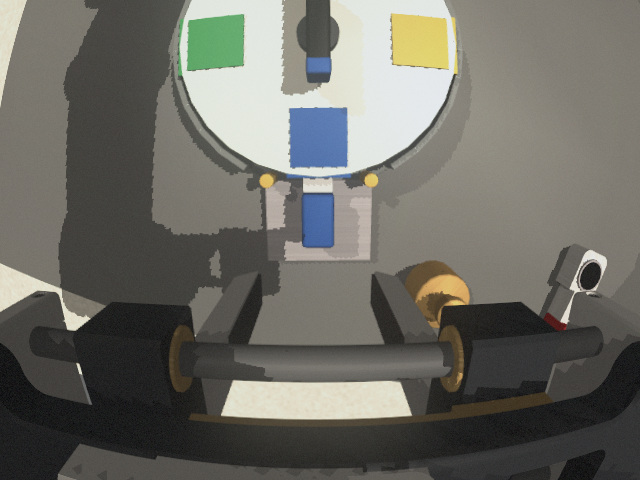

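View pics/sc3.png

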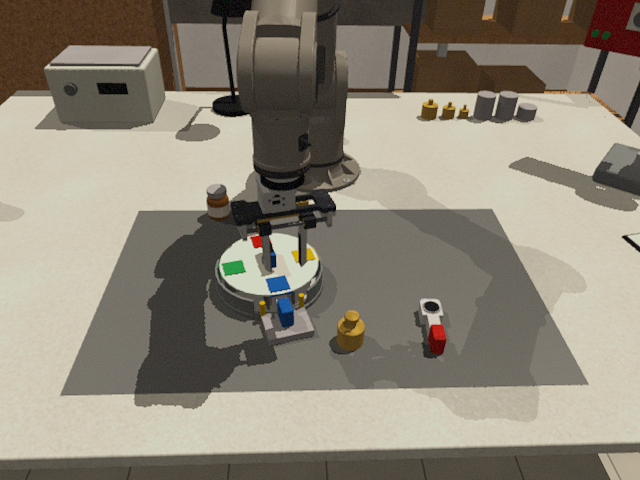

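The handle at (318,220) measures 146.7 mm out and 62 mm high on top, against an expected 147 and 62. The blue patch is centred between the posts, and the weight, jar and red cassette look untouched. Handing in.

```bash
python3 -c "
from h import *
print(robot.job_done())"
```

```text
the job is handed in; nothing more can be done
None
```

The job is done and handed in at about 25 s of the 72 s allowed; the hand-in reports no verdict.

**Carousel:** I gripped the bar, turned it about 126° counter-clockwise until the blue bay faced the gate, and let go. The top camera then put the bay at about 15.0° and the gate at about 15.2°, so the mouth is well inside the 8 mm tolerance.

**Cassette:** I took it by its blue handle, pushed it through the gate and past the clips, and eased it against the stop. The force readings I took between moves peaked at about 11 N at the rollers and 5 N at the stop. I then let go and raised the arm clear.

**Last checks after letting go:**
- **Handle:** centre 146.7 mm from the axis (147 expected) and top at 62 mm (62 expected).
- **Alignment:** less than 1 mm to the side of the blue patch's centre line.
- **Bystanders:** the red cassette, weight and jar looked unmoved in the pictures; I did not measure them again.

**Tool tilt:** the tool leaned up to about 0.03 rad while passing the clips, and I had no way to correct it. The measured heights after release show the cassette lying flat.

No check failed. Two estimates of the gate's centre line, from the top and wrist cameras, differed by about 1–2 mm, so I aimed between them.

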